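# Bring a cart wheel's valve stem to the top by its spokes

## Task

The garden-cart wheel on the plywood jig needs air: push its spokes round with the fingertips, one after another, until the valve stem stands straight up from the axle, at twelve o'clock, then leave the wheel at rest and draw clear. Push steadily without flinging the wheel into a spin, keep off the tyre and the valve stem, and leave the file, the steel cup and the sealant bottle where they are.

Things in the scene. Friction and masses are not known exactly. Their poses are not given: they have to be found in the camera images.
- jig: Plywood wheel jig, fixed to the bench. Origin: centre of the underside of its 300 x 440 x 18 mm base. x runs along the wheel's axle, away from the robot side; y to the left seen from the robot; z up; yaw up to 0.3 rad. The axle is 180 mm above the origin. Nothing stands beyond the wheel, nor before it above the rail.
- rail_mid (a point): Middle of the jig's fixed plywood rail on the robot side of the wheel, at axle height, 52 mm before the wheel's mid-plane: 14 mm thick, 70 mm high, along jig y between two 40 mm posts at y +-195 mm whose tops are flush with it. It crosses before the spokes, so fingers pushing above it come out and take the next spoke rather than follow one all round.
- hub (a point): Centre of the wheel, on the axle, half-way through the tyre's width; turns with the wheel. x as the jig's x (the axle), z points from the axle towards the valve stem. The wheel stands upright in the jig's y-z plane. Tyre outer radius 140 mm; grey steel rim, inner radius 92 mm, x -25 to 25 mm; hub radius 26 mm. Gaps between spokes are open right through but for the valve stem.
- spoke_mid (a point): Middle of one of five equal straight radial spokes, 59 mm from the axle; turns with the wheel. Each is 14 mm wide, spans radius 26 to 92 mm and hub x -29 to -17 mm (near the wheel's robot-side face). They are 72 degrees apart, at 36, 108, 180, 252 and 324 degrees from the valve stem; this one is 36 degrees clockwise of the stem, seen from the robot.
- wheel (a joint): Angle of the wheel, rad: 0 (or any whole turn) = valve stem straight up; grows clockwise seen from the robot (top going to jig -y). Starts 2.1 to 4.18, i.e. 120 to 180 degrees off either way. Turns both ways past whole turns (stops only at -12.5 and 18.8), balanced, with about 0.14 N m of drag (2 N at 70 mm radius), so it stays where it is left.
- tyre: Black rubber tyre of round section 46 mm, outer radius 140 mm, inner radius 94 mm, on the rim and turning with it; origin at the wheel's centre, axes as point hub. Not to be touched.
- valve: Valve stem: brass, 11 mm thick, on a 16 mm black rubber foot, on the inside of the rim half-way between two spokes. It leans from the rim (radius 94 mm, hub x 5 mm) in towards the axle and out of the wheel's far side (tip at radius 58 mm, hub x 50 mm), so it lies wholly beyond the spokes as seen from the robot. Origin and axes as point hub. Not to be touched.
- valve_mid (a point): Middle of the valve stem, 75 mm from the axle, at hub x +31 mm.
- file_mid (a point): Middle of a loose flat file with wooden handle, 310 mm long, 24 mm wide, 22 mm high, lying to the robot's left of the jig along its own x. Leave alone.
- cup_mid (a point): Middle of a loose steel cup, radius 38, height 85 mm, to the robot's right of the jig. Leave alone.
- sealant_mid (a point): Middle of a loose white bottle, radius 28, height 150 mm, to the robot's right of the jig. Leave alone.

How it is judged:
By the outcome, as a careful person would: the job done as asked, in the order asked, and still so for the second after the job is handed in, with the robot touching nothing.
It also fails if it takes over 51 s, if anything falls off the work surface, if the arm or the gripper's body presses on something with over 40 N, if the wrist force passes 120 N, or if a joint passes its speed limit or range.

## Robot

A 6-joint arm with a two-finger parallel gripper is mounted at the origin on the work surface. World frame = base frame: x ahead of the robot, y to its left, z up, the work surface at z = 0. Lengths are in m, angles in rad, forces in N, time in s.
With the tool pointing down it reaches from about 0.4 to 0.925 m from the base axis. Payload 12.5 kg.
Tool frame: the origin (TCP) lies midway between the tips of the shut fingers; the grasp point (between the pads) lies bot.hold_point_z behind it (bot.hold_point_z is the distance from the TCP to the grasp point, in m); z points along the fingers, y is the line along which they close (so a half turn about z gives the same grasp; the last joint's range is limited). The gripper opens to 95 mm and grips with 3 to 60 N. Pads are 20 mm wide; open, the fingers measure 119 mm over their backs; the gripper's body (75 mm by 180 mm) begins 59 mm behind the grasp point.
Start: joints at [-1.379, 0.491, 1.559, -0, 1.092, -0.106], TCP at [0.183, -0.598, 0.215] pointing down, gripper open.
Joint ranges: [-3.1, 3.1], [-0.84, 2.19], [0.05, 2.79], [-1.13, 4.28], [0.06, 2.93], [-2.69, 2.69]. Speed limits (rad/s): [2.22, 2.22, 2.79, 3.14, 3.14, 3.14].

## Interface

Orientations are given as a unit quaternion [w, x, y, z].
In Python, from workcell import monitor, viewer, workorder, bot gives the robot as it stands.
- The arm moves only by the tool apply_moves, never from a script. Its arguments are lists of equal length, an entry for each row: "hand": the gripper's target within -1 to 1 (fully open at 1, half-way at 0, shut at -1); "offset": the shift along the tool's x, y, z in units of 0.2 m (1.0 is 0.2 m), a list of three; "spin": the turn about the tool's z in units of 180 degrees (1.0 is 180 degrees). In form: {"hand": [hand, ...], "offset": [[tx, ty, tz], ...], "spin": [spin, ...]}. A call has 1 to 20 rows; each row is the pose to reach, as a shift and turn from the pose commanded when the call began, along the tool's axes at that moment, turning the shorter way round; what a row does not reach only later rows make up. A row lasts 1/8 s, in which the tool goes at most 62.5 mm and 10.7 degrees, less where a joint would pass 70% of its speed; a pose out of reach is approached as far as the arm can. A call with a number of a shift or a turn outside -1 to 1 is refused whole. A call with a gripper value outside its range is refused whole. The fingers move at their own pace and stop on an object; "squeeze" is the grip in N (left out, the last holds). Time passes only in rows, so rows that repeat a pose let the fingers close. It gives the time, the measured TCP pose, the force, the opening and the grip force at its end, in the units of the state.
- monitor.observe(): the state, without advancing time (a new reading comes with each control period).
- viewer.grab_frame(name): name is "side" or "top"; returns a dict with "pixels" (480x640x3 uint8, blue, green, red), "fx", "fy", "cx", "cy" (pixels), "view" (4x4, takes a point from world to camera coordinates). Camera axes: x right, y down, z forward; pixel columns grow to the right and rows downward; lengths in m; the calibration is good to about 2 mm. A picture is of the moment at which its call begins. There is no depth.
- workorder.sign_off(): hands the job in; it is judged then, once.
The state is a dict: "t": time; "qpos": joint angles; "dq": joint speeds; "effort": joint torques, N m; "ee_pos": TCP position; "tcp_rot": TCP orientation; "contact_force": force on the tool from outside, world axes, zero at the start; "torque": the same for the moment, N m; "gripper_width": finger opening in m; "grip_force": force on a finger pad.
Only numpy, scipy, OpenCV 4.12 (cv2) and the standard library are available. Lean on these libraries where they do the work, as an engineer would, in place of code of your own. Each camera call takes 0.05 s, during which the arm holds its last target. There are 200 camera calls.

## Working session

There is one attempt and no reset: what is moved stays moved. The work goes in short steps, Python scripts to look and compute and a tool call to move; the robot and the scene stay as the last step left them, time stands still between calls to the robot, and variables do not carry over. Pictures are saved under pics/ and viewed, at most 11 in all, crops included, and the job is handed in when it is done.

Besides the shell and the picture viewer there is one more tool, called after "Call:" by a JSON object that holds its "method" and its "body". apply_moves: Moves the arm, as the interface text tells. Shifts and turns lie within -1 to 1; 1 stands for 0.2 m of shift or 180 degrees of turn. Its arguments: {"type":"object","properties":{"hand":{"type":"array","items":{"type":"number"}},"offset":{"type":"array","items":{"type":"array","items":{"type":"number","minimum":-1,"maximum":1}}},"spin":{"type":"array","items":{"type":"number","minimum":-1,"maximum":1}},"squeeze":{"type":"number"}},"required":["hand","offset","spin"]}

```bash
mkdir -p pics
cat > h.py <<'E'
import numpy as np, cv2
from workcell import monitor, viewer, workorder, bot
def ray(f,u,v):
    V=np.array(f["view"]);R=V[:3,:3];t=V[:3,3]
    d=R.T@np.array([(u-f["cx"])/f["fx"],(v-f["cy"])/f["fy"],1.]);return -R.T@t,d
def onz(f,u,v,z):
    o,d=ray(f,u,v);return o+d*(z-o[2])/d[2]
def proj(f,p):
    V=np.array(f["view"]);q=V[:3,:3]@np.array(p)+V[:3,3];return np.array([f["fx"]*q[0]/q[2]+f["cx"],f["fy"]*q[1]/q[2]+f["cy"]])
E
python3 - <<'E'
from h import *
for n in("side","top"):
    f=viewer.grab_frame(n);cv2.imwrite(f"pics/{n}0.png",f["pixels"]);print(n,ray(f,320,240),f["fx"])
s=monitor.observe();print(s["ee_pos"],s["tcp_rot"],s["gripper_width"],s["t"],bot.hold_point_z)
E
```

```text
side (array([0.38925051, 0.85471505, 1.16272311]), array([ 0.11305703, -0.64521678, -0.75573258])) 536.3879024745709
top (array([0.33638682, 0.00878368, 1.58933719]), array([ 0.12238378, -0.02916283, -0.99212122])) 609.8286842296549
[ 0.18336404 -0.59727131  0.21413355] [-4.78180634e-04  9.88937095e-01  1.48334731e-01 -1.93249393e-05] 0.09506000360451124 0.1 0.0188
```

View pics/side0.png

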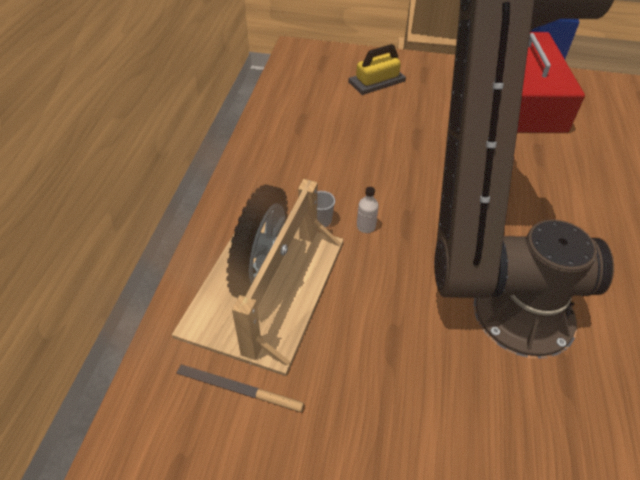

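View pics/top0.png

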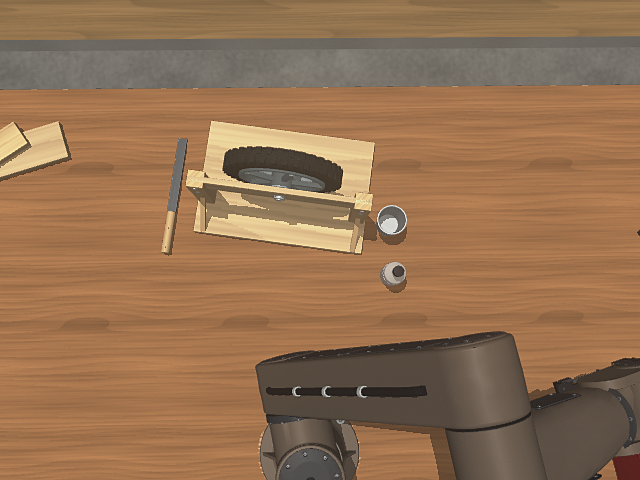

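The side view shows the wheel at about (258,240), the rail from (247,303) to (308,186), the file at (240,388) and the cup and bottle at (325,208) and (368,212). In the top view the base corners are near (210,121), (375,143), (362,254) and (194,232), with the arm clear of the jig.

Run:
```python
from h import *
S=cv2.imread("pics/side0.png")[170:380,165:355];cv2.imwrite("pics/s1.png",cv2.resize(S,None,fx=2.8,fy=2.8,interpolation=cv2.INTER_CUBIC))
T=cv2.imread("pics/top0.png")[110:265,180:385];cv2.imwrite("pics/t1.png",cv2.resize(T,None,fx=3.8,fy=3.8,interpolation=cv2.INTER_CUBIC))
f=viewer.grab_frame("top")
for p in [(210,121),(375,143),(362,254),(194,232)]: print(onz(f,*p,.018))
for p in [(197,178),(364,201)]: print("post",onz(f,*p,.215))
```

```text
[0.85238081 0.24970464 0.018     ]
[ 0.78811786 -0.18784105  0.018     ]
[ 0.49226375 -0.1457438   0.018     ]
[0.5552542  0.28878803 0.018     ]
post [0.65273921 0.24819604 0.215     ]
post [ 0.59478221 -0.13405165  0.215     ]
```

View pics/s1.png

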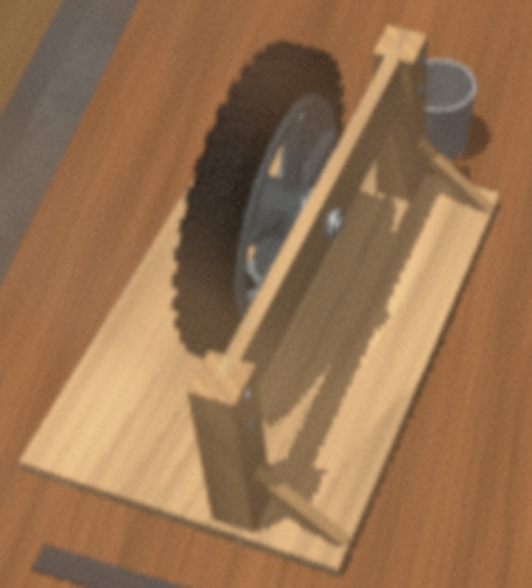

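View pics/t1.png

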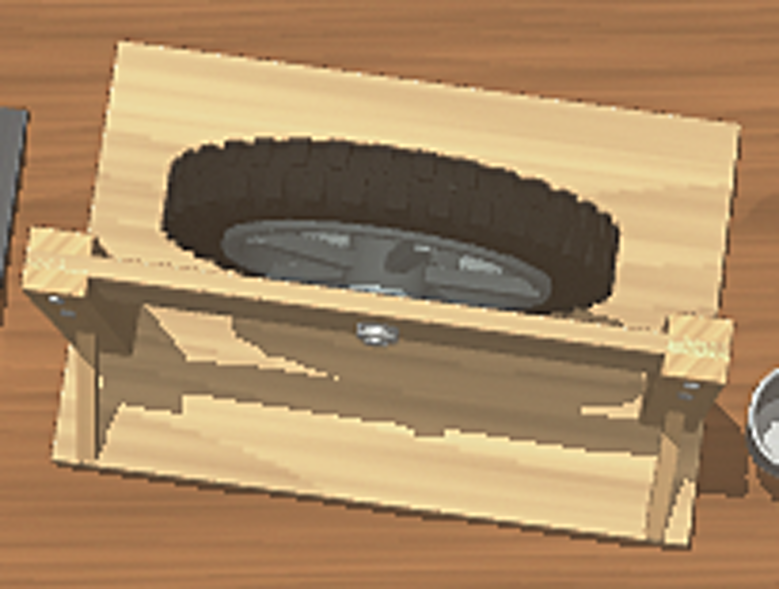

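The top crop shows the jig yawed about -0.148 rad. One spoke rises near crop (370,265), with light gaps at (325,240) and (480,265). The side crop shows the rim and spokes at (285,200). I'll map the spoke plane to a front view to read the angle.

```bash
cat >> h.py <<'E'
yaw=-0.148; X=np.array([np.cos(yaw),np.sin(yaw),0]);Y=np.array([-X[1],X[0],0]);C=np.array([.6745,.0500,.180])
def rect(f,x,out=400,half=.15):
    # spoke plane seen from robot: right = -jig y, up = z
    k=[(-half,-half),(half,-half),(half,half),(-half,half)]
    src=np.float32([proj(f,C+X*x-Y*r+np.array([0,0,1])*u) for r,u in k])
    dst=np.float32([[(r/half+1)*out/2,(1-u/half)*out/2] for r,u in k])
    return cv2.warpPerspective(f["pixels"],cv2.getPerspectiveTransform(src,dst),(out,out),flags=cv2.INTER_CUBIC)
E
python3 - <<'E'
from h import *
r=[]
for n in("side","top"):
    im=rect(viewer.grab_frame(n),-.025)
    for rad in(92,140,26): cv2.circle(im,(200,200),int(rad/150*200),(0,0,255),1)
    r.append(im)
cv2.imwrite("pics/r1.png",np.hstack(r))
s=monitor.observe();q=s["tcp_rot"]
from scipy.spatial.transform import Rotation as R
print(R.from_quat([q[1],q[2],q[3],q[0]]).as_matrix().round(3),s["t"])
E
```

```text
[[ 0.956  0.293 -0.   ]
 [ 0.293 -0.956  0.   ]
 [ 0.    -0.    -1.   ]] 0.25
```

View pics/r1.png

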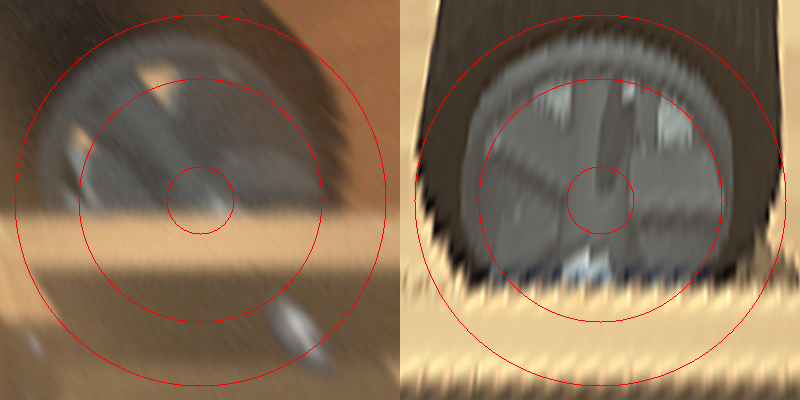

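The rectified circle sits about 22 mm high in the top view and is shifted the same way in the side view, so the wheel's face lies about 5 mm further along x. I'll redo it with that correction.

Run:
```python
import h
from h import *
r=[]
h.C=h.C+.002*h.Y
for n,x in(("side",-.020),("top",-.020)):
    im=rect(viewer.grab_frame(n),x,400,.11)
    im=cv2.convertScaleAbs(im,alpha=1.5)
    for rad in(92,26): cv2.circle(im,(200,200),int(rad/110*200),(0,0,255),1)
    r.append(im)
cv2.imwrite("pics/r2.png",np.hstack(r))
```

```text
(no output)
```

View pics/r2.png

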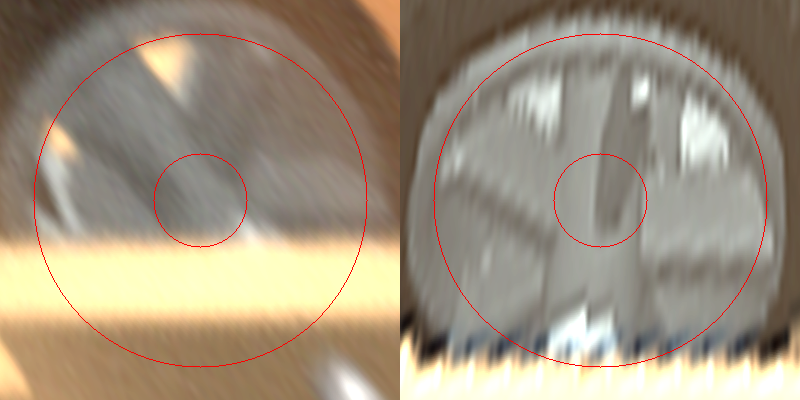

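Judging from the picture, the hub cylinder makes the wide strips. The radial spoke edges suggest spokes near -63°, +9° and +81° clockwise, which puts the stem near 189°. I'll move above and in front, then find the face by touch.

```bash
cat >> h.py <<'E'
from scipy.spatial.transform import Rotation as Rn
C=np.array([.6765,.0515,.180])
def st():
    s=monitor.observe();q=s["tcp_rot"];M=Rn.from_quat([q[1],q[2],q[3],q[0]]).as_matrix();return s,M
def show():
    s,M=st();d=s["ee_pos"]-C;F=s["contact_force"]
    print("t %.2f jig x %.1f y %.1f z %.1f mm | F x %.1f y %.1f z %.1f | head err %.4f"%(s["t"],d@X*1e3,d@Y*1e3,d[2]*1e3,F@X,F@Y,F[2],np.arctan2(M[1,0],M[0,0])-yaw),"w %.3f"%s["gripper_width"])
def to(x,y,z):
    s,M=st();print("offset",(M.T@(C+X*x/1e3+Y*y/1e3+np.array([0,0,z/1e3])-s["ee_pos"])/.2).round(4))
E
python3 -c "
from h import *
show();to(-85,-8,110);to(-85,-8,68)
for n in (1,):
  s,M=st();print((np.arctan2(M[1,0],M[0,0])-yaw)/np.pi)"
```

```text
t 0.35 jig x -392.0 y -714.5 z 34.5 mm | F x -0.2 y -0.3 z -0.2 | head err 0.4458 w 0.095
offset [ 2.9084 -2.5256 -0.3769]
offset [ 2.9084 -2.5255 -0.1669]
0.1419153727804662
```

Call:
{"method": "apply_moves", "body": {"hand": [-1,-1,-1,-1,-1,-1], "offset": [[0,0,-0.38],[0.2,-0.17,-0.38],[0.5,-0.42,-0.38],[0.75,-0.63,-0.38],[1,-0.85,-0.38],[1,-0.85,-0.38]], "spin": [0,0,0,0,0,0], "squeeze": 20}}

```text
t: 1.1
ee_pos: [0.3259, -0.3737, 0.291]
tcp_rot: [0.0, 0.989, 0.15, 0.0]
contact_force: [-0.3, -0.9, -0.7]
gripper_width: 0.0405
grip_force: 0.0
```

Call:
{"method": "apply_moves", "body": {"hand": [-1,-1,-1,-1,-1,-1], "offset": [[0.25,-0.21,0],[0.5,-0.42,0],[0.75,-0.63,0],[1,-0.85,0],[1,-0.85,0],[1,-0.85,0]], "spin": [0,0,0,0,0,0]}}

```text
t: 1.85
ee_pos: [0.4661, -0.1548, 0.2906]
tcp_rot: [0.0, 0.989, 0.149, -0.0]
contact_force: [-0.0, -0.3, 0.4]
gripper_width: 0.0006
grip_force: 0.0
```

Call:
{"method": "apply_moves", "body": {"hand": [-1,-1,-1,-1,-1,-1], "offset": [[0.25,-0.2,0],[0.5,-0.4,0],[0.7,-0.6,0],[0.8,-0.8,0],[0.8,-0.83,0],[0.8,-0.83,0]], "spin": [0.04,0.08,0.142,0.142,0.142,0.142]}}

```text
t: 2.6
ee_pos: [0.5701, 0.0492, 0.2905]
tcp_rot: [0.0, 0.997, -0.074, -0.0]
contact_force: [-0.3, 0.2, 0.8]
gripper_width: 0.0006
grip_force: 0.0
```

```bash
python3 -c "
from h import *
show();to(-55,-10,68);s,M=st();print((np.arctan2(M[1,0],M[0,0])-yaw)/np.pi, s['qpos'])"
```

```text
t 2.60 jig x -104.9 y -18.0 z 110.5 mm | F x -0.3 y 0.2 z 0.8 | head err -0.0009 w 0.001
offset [ 0.2497 -0.0402  0.2127]
-0.0002749211375841643 [-2.91407951e-02  3.46893087e-01  1.58663949e+00 -4.59900554e-04
  1.20836741e+00  1.69068229e+00]
```

Call:
{"method": "apply_moves", "body": {"hand": [-1,-1,-1,-1,-1,-1], "offset": [[0.0,-0.04,0.11],[0.1,-0.04,0.21],[0.2,-0.04,0.21],[0.24,-0.04,0.21],[0.25,-0.04,0.21],[0.25,-0.04,0.21]], "spin": [0,0,0,0,0,0]}}

```text
t: 3.35
ee_pos: [0.6206, 0.0506, 0.2489]
tcp_rot: [0.0, 0.997, -0.074, 0.0]
contact_force: [0.8, -0.2, -0.2]
gripper_width: 0.0002
grip_force: 0.0
```

Run:
```python
from h import *
show()
a=viewer.grab_frame("side");b=viewer.grab_frame("top")
A=cv2.resize(a["pixels"][150:340,200:370],(500,559),interpolation=cv2.INTER_CUBIC)
cv2.imwrite("pics/a2.png",A)
```

```text
t 3.35 jig x -55.2 y -9.2 z 68.9 mm | F x 0.9 y -0.1 z -0.2 | head err -0.0008 w 0.000
```

View pics/a2.png

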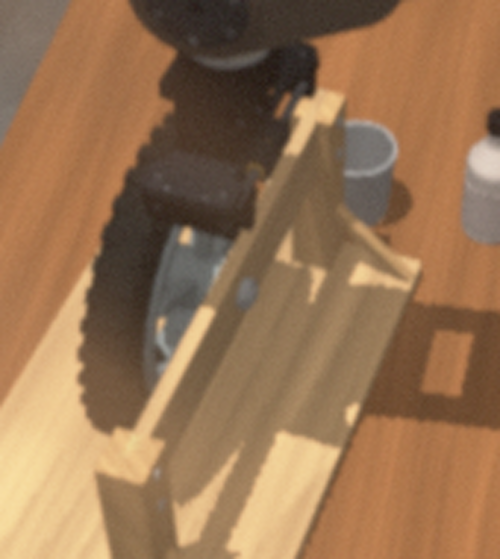

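The side crop shows the gripper body just over the tyre top at (200,190), with the fingers in front of the rim. Now I'll advance gently to the face.

Call:
{"method": "apply_moves", "body": {"hand": [-1,-1,-1,-1,-1], "offset": [[0.02,0,0.0],[0.035,0,0.0],[0.045,0,0],[0.055,0,0],[0.055,0,0]], "spin": [0,0,0,0,0]}}

```text
t: 4.08
ee_pos: [0.6319, 0.0495, 0.2485]
tcp_rot: [0.0, 0.997, -0.074, -0.0]
contact_force: [-0.3, 0.3, 0.1]
gripper_width: 0.0002
grip_force: 0.0
```

Call:
{"method": "apply_moves", "body": {"hand": [-1,-1,-1], "offset": [[0.005,0,0],[0.01,0,0],[0.01,0,0]], "spin": [0,0,0]}}

```text
t: 4.45
ee_pos: [0.6338, 0.0491, 0.2486]
tcp_rot: [0.0, 0.997, -0.074, 0.0]
contact_force: [0.1, 0.7, -0.1]
gripper_width: 0.0004
grip_force: 0.0
```

Call:
{"method": "apply_moves", "body": {"hand": [-1,-1,-1], "offset": [[0.005,0,0],[0.01,0,0],[0.01,0,0]], "spin": [0,0,0]}}

```text
t: 4.82
ee_pos: [0.6345, 0.0491, 0.2486]
tcp_rot: [0.0, 0.997, -0.074, -0.002]
contact_force: [-7.2, 0.2, 3.2]
gripper_width: 0.0003
grip_force: 4.1
```

```bash
python3 -c "
from h import *
show()"
```

```text
t 4.83 jig x -41.2 y -8.6 z 68.6 mm | F x -7.1 y -0.8 z 3.2 | head err -0.0003 w 0.000
```

Contact came at TCP x -41.2 with -7 N, which fits the spoke face (hub x -29). Next I back off, step left into the gap and go in 3 mm beyond.

Call:
{"method": "apply_moves", "body": {"hand": [-1,-1,-1,-1,-1,-1,-1,-1], "offset": [[-0.025,0,0],[-0.025,-0.11,0],[-0.025,-0.22,0],[-0.025,-0.22,0],[-0.005,-0.22,0],[0.005,-0.22,0],[0.01,-0.22,0],[0.01,-0.22,0]], "spin": [0,0,0,0,0,0,0,0]}}

```text
t: 5.82
ee_pos: [0.6443, 0.0917, 0.2486]
tcp_rot: [0.0, 0.997, -0.074, -0.0]
contact_force: [-0.8, 1.5, 0.9]
gripper_width: 0.0003
grip_force: 0.0
```

```bash
python3 -c "
from h import *
show()"
```

```text
t 5.83 jig x -37.8 y 35.0 z 68.6 mm | F x -1.0 y 1.3 z 0.9 | head err -0.0008 w 0.000
```

Call:
{"method": "apply_moves", "body": {"hand": [-1,-1,-1,-1,-1,-1,-1,-1,-1], "offset": [[0,0.025,0],[0,0.05,0],[0,0.075,0],[0,0.1,0],[0,0.12,0],[0,0.14,0],[0,0.16,0],[0,0.18,0],[0,0.2,0]], "spin": [0,0,0,0,0,0,0,0,0]}}

```text
t: 6.95
ee_pos: [0.6383, 0.0523, 0.2486]
tcp_rot: [0.0, 0.997, -0.074, 0.0]
contact_force: [0.6, -0.3, -0.1]
gripper_width: 0.0005
grip_force: 0.0
```

```bash
python3 -c "
from h import *
show()"
```

```text
t 6.95 jig x -37.9 y -4.9 z 68.6 mm | F x 0.6 y -0.2 z -0.1 | head err -0.0003 w 0.000
```

Call:
{"method": "apply_moves", "body": {"hand": [-1,-1,-1,-1], "offset": [[0,0.01,0],[0,0.02,0],[0,0.03,0],[0,0.04,0]], "spin": [0,0,0,0]}}

```text
t: 7.45
ee_pos: [0.6371, 0.0446, 0.2485]
tcp_rot: [0.0, 0.997, -0.074, -0.0]
contact_force: [-0.2, 3.0, -0.6]
gripper_width: 0.0005
grip_force: 1.0
```

Call:
{"method": "apply_moves", "body": {"hand": [-1,-1,-1,-1], "offset": [[0,0.02,0],[0,0.04,0],[0,0.06,0],[0,0.08,0]], "spin": [0,0,0,0]}}

```text
t: 7.95
ee_pos: [0.6348, 0.0284, 0.2487]
tcp_rot: [0.0, 0.997, -0.074, 0.0]
contact_force: [0.4, 2.4, -0.3]
gripper_width: 0.0004
grip_force: 0.9
```

```bash
python3 -c "
from h import *
show()"
```

```text
t 7.95 jig x -37.9 y -29.0 z 68.7 mm | F x 0.1 y 2.4 z -0.3 | head err -0.0004 w 0.000
```

The wheel turns with about 2.4 N. From the contact geometry a spoke is now at about +36°, so the stem is at 144° or 216°. I'll push a little more, back out and take the next spoke.

Call:
{"method": "apply_moves", "body": {"hand": [-1,-1,-1,-1,-1,-1,-1,-1,-1,-1,-1,-1,-1,-1], "offset": [[0,0.02,0],[0,0.04,0],[0,0.05,0],[0,0.05,0],[0,0.03,0],[-0.06,0.03,0],[-0.06,-0.1,0],[-0.06,-0.25,0],[-0.06,-0.4,0],[-0.06,-0.5,0],[-0.06,-0.5,0],[-0.02,-0.5,0],[0,-0.5,0],[0,-0.5,0]], "spin": [0,0,0,0,0,0,0,0,0,0,0,0,0,0]}}

```text
t: 9.7
ee_pos: [0.6498, 0.1269, 0.2484]
tcp_rot: [0.0, 0.997, -0.075, -0.0]
contact_force: [0.4, -0.3, -0.1]
gripper_width: 0.0003
grip_force: 0.0
```

```bash
python3 -c "
from h import *
show()"
```

```text
t 9.70 jig x -37.5 y 70.6 z 68.4 mm | F x 0.4 y -0.3 z -0.1 | head err -0.0013 w 0.000
```

Call:
{"method": "apply_moves", "body": {"hand": [-1,-1,-1,-1,-1,-1,-1,-1,-1,-1,-1], "offset": [[0,0.02,0],[0,0.04,0],[0,0.06,0],[0,0.085,0],[0,0.11,0],[0,0.135,0],[0,0.16,0],[0,0.185,0],[0,0.21,0],[0,0.235,0],[0,0.26,0]], "spin": [0,0,0,0,0,0,0,0,0,0,0]}}

```text
t: 11.08
ee_pos: [0.6418, 0.0757, 0.2482]
tcp_rot: [0.0, 0.997, -0.074, -0.0]
contact_force: [-0.2, 1.9, 2.2]
gripper_width: 0.0005
grip_force: 1.0
```

```bash
python3 -c "
from h import *
show()"
```

```text
t 11.07 jig x -37.9 y 18.8 z 68.2 mm | F x -0.5 y 1.9 z 2.2 | head err -0.0007 w 0.000
```

Call:
{"method": "apply_moves", "body": {"hand": [-1,-1,-1,-1,-1,-1,-1,-1,-1,-1,-1,-1,-1,-1,-1], "offset": [[0,0.025,0],[0,0.05,0],[0,0.075,0],[0,0.1,0],[0,0.125,0],[0,0.15,0],[0,0.175,0],[0,0.2,0],[0,0.225,0],[0,0.25,0],[0,0.275,0],[0,0.285,0],[0,0.285,0],[0,0.265,0],[-0.06,0.265,0]], "spin": [0,0,0,0,0,0,0,0,0,0,0,0,0,0,0]}}

```text
t: 12.95
ee_pos: [0.622, 0.0259, 0.2483]
tcp_rot: [0.0, 0.997, -0.074, -0.0]
contact_force: [-0.2, 0.1, 0.3]
gripper_width: 0.0005
grip_force: 0.0
```

Run:
```python
from h import *
show()
a=viewer.grab_frame("side")
A=cv2.resize(a["pixels"][180:320,210:330],(500,583),interpolation=cv2.INTER_CUBIC)
cv2.imwrite("pics/a3.png",A)
p=C+.031*X+.072*Y+np.array([0,0,.02]);print(proj(a,p))
for th in(-67,-139):
  t=np.radians(th)
  print(th,[proj(a,C+x*X-r*np.sin(t)*Y+np.array([0,0,r*np.cos(t)])).round(0) for r,x in((.058,.05),(.075,.031))])
```

```text
t 12.95 jig x -50.1 y -33.4 z 68.3 mm | F x -0.2 y 0.0 z 0.3 | head err -0.0001 w 0.000
[234.67941982 255.09886114]
-67 [array([231., 246.]), array([235., 252.])]
-139 [array([236., 259.]), array([242., 268.])]
```

View pics/a3.png

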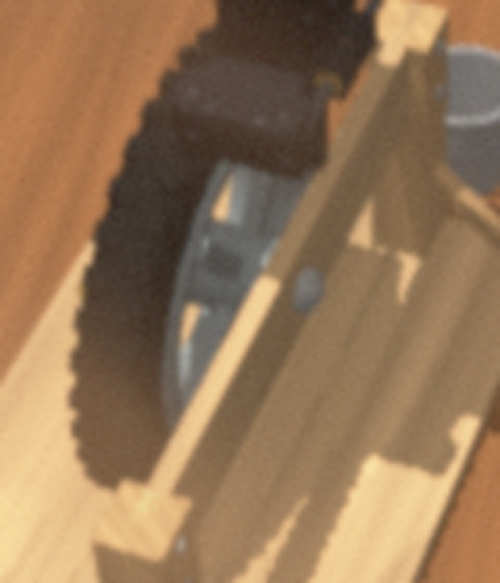

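A yellow speck at the tyre's left edge, crop (85,290), sits about where the brass tip should be for the stem at -67° (predicted (87,275)). Next spoke, the same way.

Call:
{"method": "apply_moves", "body": {"hand": [-1,-1,-1,-1,-1,-1,-1,-1], "offset": [[0,-0.1,0],[0,-0.25,0],[0,-0.4,0],[0,-0.52,0],[0,-0.52,0],[0.04,-0.52,0],[0.06,-0.52,0],[0.06,-0.52,0]], "spin": [0,0,0,0,0,0,0,0]}}

```text
t: 14.0
ee_pos: [0.6497, 0.1259, 0.2485]
tcp_rot: [0.0, 0.997, -0.075, -0.0]
contact_force: [-0.0, -0.1, 0.1]
gripper_width: 0.0003
grip_force: 0.0
```

Call:
{"method": "apply_moves", "body": {"hand": [-1,-1,-1,-1,-1,-1,-1,-1,-1,-1,-1], "offset": [[0,0.02,0],[0,0.04,0],[0,0.06,0],[0,0.085,0],[0,0.11,0],[0,0.135,0],[0,0.16,0],[0,0.185,0],[0,0.21,0],[0,0.235,0],[0,0.26,0]], "spin": [0,0,0,0,0,0,0,0,0,0,0]}}

```text
t: 15.38
ee_pos: [0.6422, 0.0766, 0.2537]
tcp_rot: [-0.001, 0.997, -0.073, 0.004]
contact_force: [-0.1, 0.9, 0.3]
gripper_width: 0.0004
grip_force: 0.7
```

```bash
python3 -c "
from h import *
show()"
```

```text
t 15.38 jig x -37.7 y 19.8 z 73.7 mm | F x -0.3 y 0.9 z 0.3 | head err 0.0014 w 0.000
```

Call:
{"method": "apply_moves", "body": {"hand": [-1,-1], "offset": [[0,0,0],[0,0,0]], "spin": [0,0]}}

```text
t: 15.62
ee_pos: [0.6416, 0.0749, 0.2478]
tcp_rot: [0.0, 0.997, -0.074, -0.001]
contact_force: [0.7, -1.1, 0.7]
gripper_width: 0.0005
grip_force: 0.0
```

Run:
```python
from h import *
show();s,M=st();print(M.round(4)[:,2],s["qpos"].round(3),s["effort"].round(1),s["dq"].round(3))
```

```text
t 15.62 jig x -37.9 y 18.0 z 67.8 mm | F x 0.9 y -1.0 z 0.7 | head err -0.0008 w 0.000
[-1.2e-03 -3.0e-04 -1.0e+00] [ 0.014  0.493  1.461 -0.     1.188  1.734] [  0.1 -64.1 -27.7   0.   -0.1  -0. ] [ 0.001  0.007 -0.002 -0.001  0.002  0.001]
```

Call:
{"method": "apply_moves", "body": {"hand": [-1,-1,-1,-1], "offset": [[0,0.02,0],[0,0.04,0],[0,0.06,0],[0,0.08,0]], "spin": [0,0,0,0]}}

```text
t: 16.12
ee_pos: [0.6393, 0.0592, 0.2484]
tcp_rot: [-0.0, 0.997, -0.074, -0.0]
contact_force: [0.8, 2.2, -1.2]
gripper_width: 0.0002
grip_force: 0.9
```

Run:
```python
from h import *
show()
a=viewer.grab_frame("side")
A=cv2.resize(a["pixels"][180:320,210:330],(500,583),interpolation=cv2.INTER_CUBIC)
cv2.imwrite("pics/a4.png",A)
```

```text
t 16.12 jig x -37.9 y 2.1 z 68.4 mm | F x 0.5 y 2.3 z -1.2 | head err -0.0004 w 0.000
```

View pics/a4.png

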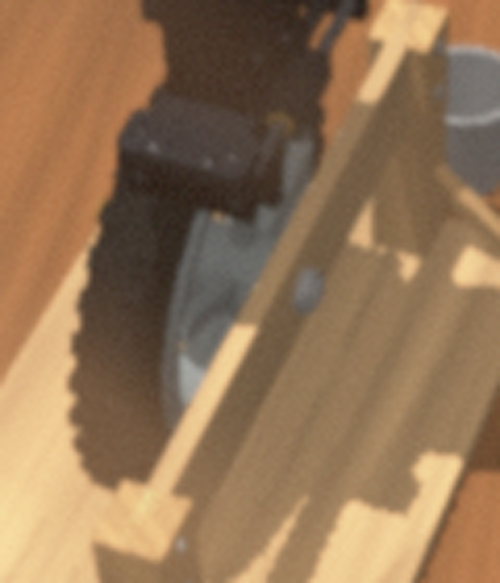

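The fingers push again with 2.3 N. The yellow tip speck has climbed to crop (103,210), so it is the stem following round. I'll finish this push slowly.

Call:
{"method": "apply_moves", "body": {"hand": [-1,-1,-1,-1,-1,-1,-1,-1,-1,-1,-1,-1], "offset": [[0,0.02,0],[0,0.04,0],[0,0.06,0],[0,0.08,0],[0,0.1,0],[0,0.115,0],[0,0.125,0],[0,0.135,0],[0,0.14,0],[0,0.14,0],[0,0.12,0],[-0.06,0.12,0]], "spin": [0,0,0,0,0,0,0,0,0,0,0,0]}}

```text
t: 17.68
ee_pos: [0.6238, 0.0376, 0.2483]
tcp_rot: [0.0, 0.997, -0.074, -0.0]
contact_force: [0.2, -0.4, -0.5]
gripper_width: 0.0004
grip_force: 0.0
```

Call:
{"method": "apply_moves", "body": {"hand": [-1,-1,-1,-1,-1,-1,-1], "offset": [[-0.2,0,0],[-0.4,0,0],[-0.6,0,0],[-0.8,0,0],[-1,0,0],[-1,0,0],[-1,0,0]], "spin": [0,0,0,0,0,0,0]}}

```text
t: 18.55
ee_pos: [0.4266, 0.067, 0.249]
tcp_rot: [0.0, 0.997, -0.074, 0.001]
contact_force: [0.4, -0.3, -0.3]
gripper_width: 0.0005
grip_force: 0.0
```

Run:
```python
from h import *
show()
Z=np.array([0,0,1.])
C2=C-.002*X
a=viewer.grab_frame("side");b=viewer.grab_frame("top")
for n,f in(("side",a),("top",b)):
  for th in(-20,-10,0,10):
    t=np.radians(th);print(n,th,[proj(f,C2+x*X-r*np.sin(t)*Y+r*np.cos(t)*Z).round(1).tolist() for r,x in((.058,.05),(.075,.031))])
A=cv2.resize(a["pixels"][180:300,215:295],(400,600),interpolation=cv2.INTER_CUBIC)
B=cv2.resize(b["pixels"][125:215,220:280+65],(400,288),interpolation=cv2.INTER_CUBIC)
D=np.zeros((600,800,3),np.uint8);D[:,:400]=A;D[:288,400:]=B
cv2.imwrite("pics/a5.png",D);cv2.imwrite("pics/top5.png",b["pixels"]);cv2.imwrite("pics/side5.png",a["pixels"])
```

```text
t 18.55 jig x -249.4 y -21.5 z 69.0 mm | F x 0.4 y -0.3 z -0.3 | head err -0.0002 w 0.001
side -20 [[236.2, 227.5], [241.9, 226.7]]
side -10 [[237.9, 223.9], [244.1, 221.9]]
side 0 [[239.7, 220.7], [246.4, 217.7]]
side 10 [[241.5, 218.0], [248.8, 214.3]]
top -20 [[276.8, 143.5], [272.8, 149.2]]
top -10 [[281.0, 143.7], [278.3, 149.6]]
top 0 [[285.4, 144.2], [284.0, 150.2]]
top 10 [[289.8, 144.9], [289.7, 151.1]]
```

View pics/a5.png

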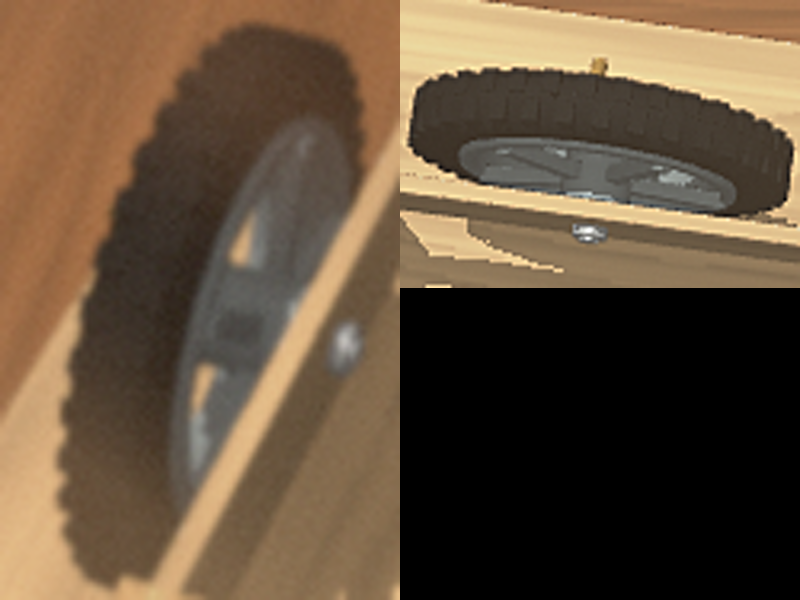

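The top view clearly shows the brass stem beyond the tyre at composite (598,65), about pixel (282,145). It should be at about column 285 when upright. I'll refine with masks against the tyre's extents and the axle nut.

Run:
```python
from h import *
b=viewer.grab_frame("top");im=b["pixels"].astype(int);Z=np.array([0,0,1.])
hsv=cv2.cvtColor(b["pixels"],cv2.COLOR_BGR2HSV)
print(im[138:152,278:288].tolist()[3:12:2])
# jig y via plane z
jy=lambda u,v,z:1e3*((onz(b,u,v,z)-C)@Y)
jx=lambda u,v,z:1e3*((onz(b,u,v,z)-C)@X)
# tyre: dark blob
m=((b["pixels"].max(2)<85)).astype(np.uint8);m[:130]=0;m[210:]=0;m[:,:215]=0;m[:,350:]=0
n,l,s,c=cv2.connectedComponentsWithStats(m);k=1+s[1:,4].argmax();print(s[k],c[k])
v,u=np.where(l==k)
P=np.array([[jy(a,q,.180),jx(a,q,.18)] for a,q in zip(u,v)]);i,j=P[:,0].argmin(),P[:,0].argmax();print("tyre y",P[i],P[j],(P[i,0]+P[j,0])/2)
# nut : grey bright blob
g=((hsv[...,1]<45)&(hsv[...,2]>110)).astype(np.uint8);g[:190]=0;g[204:]=0;g[:,:270]=0;g[:,290:]=0
v,u=np.where(g>0);print("nut",len(u),u.mean(),v.mean(),jy(u.mean(),v.mean(),.18),jx(u.mean(),v.mean(),.18))
for uu,vv in((190+180-370+197,178),):pass
```

```text
[[[151, 204, 232], [150, 204, 232], [150, 204, 232], [151, 204, 232], [150, 204, 232], [150, 203, 232], [147, 200, 230], [147, 199, 229], [145, 199, 229], [146, 199, 227]], [[153, 207, 235], [159, 216, 239], [121, 160, 195], [109, 183, 212], [86, 150, 194], [95, 153, 194], [119, 160, 195], [157, 212, 239], [154, 208, 235], [153, 208, 235]], [[159, 216, 239], [128, 174, 211], [74, 132, 168], [84, 149, 191], [84, 148, 185], [70, 122, 156], [45, 79, 104], [163, 220, 246], [154, 209, 237], [151, 205, 233]], [[143, 191, 229], [92, 139, 168], [86, 157, 202], [91, 163, 206], [80, 141, 179], [59, 102, 133], [135, 186, 218], [172, 231, 249], [164, 221, 241], [161, 219, 239]], [[52, 60, 68], [52, 58, 67], [53, 61, 68], [46, 52, 59], [46, 54, 64], [41, 50, 58], [50, 63, 74], [55, 72, 88], [76, 97, 116], [55, 71, 87]]]
[ 223  146  120   47 2826] [282.49327672 164.42073602]
tyre y [-139.0526663   -10.96861865] [143.00862351  -3.71968166] 1.9779786061691738
nut 32 278.5 197.1875 2.159946428156612 -64.77623104002723
```

```bash
cat > stem.py <<'E'
from h import *
W=[]
for _ in range(3):
    b=viewer.grab_frame("top");W.append(b["pixels"].astype(float).sum(2))
g=np.mean(W,0);C2=C-.002*X+.002*Y;Z=np.array([0,0,1.])
for v in range(142,147):
    r=g[v,272:294];bg=np.median(r);d=np.clip(bg-r-60,0,None);d[(np.arange(272,294)<276)|(np.arange(272,294)>288)]=0
    u=(d*np.arange(272,294)).sum()/max(d.sum(),1)
    # predicted stem axis column at this row for each angle
    ths=np.arange(-15,16);pu=[]
    for th in ths:
        t=np.radians(th);A,B=[proj(b,C2+x*X-q*np.sin(t)*Y+q*np.cos(t)*Z) for q,x in((.058,.05),(.094,.005))]
        pu.append(A[0]+(v-A[1])*(B[0]-A[0])/(B[1]-A[1]))
    print(v,u.round(2),(d>0).sum(),"angle",np.interp(u,pu,ths).round(1))
E
python3 stem.py
```

```text
142 0.0 0 angle -15.0
143 282.17 5 angle -5.9
144 281.91 5 angle -5.7
145 282.35 6 angle -4.1
146 282.47 5 angle -3.3
```

Vision says the stem is about 5° short. I'll nudge the same spoke about 7 mm further.

Call:
{"method": "apply_moves", "body": {"hand": [-1,-1,-1,-1,-1,-1,-1], "offset": [[0.25,-0.02,0],[0.5,-0.02,0],[0.75,-0.02,0],[0.9,-0.02,0],[1,-0.02,0],[1,-0.02,0],[1,-0.02,0]], "spin": [0,0,0,0,0,0,0]}}

```text
t: 19.73
ee_pos: [0.6239, 0.0415, 0.2483]
tcp_rot: [0.0, 0.997, -0.074, -0.0]
contact_force: [0.4, -0.2, -1.0]
gripper_width: 0.0003
grip_force: 0.0
```

Call:
{"method": "apply_moves", "body": {"hand": [-1,-1,-1,-1,-1,-1,-1,-1,-1,-1,-1], "offset": [[0.04,0,0],[0.06,0,0],[0.06,0.015,0],[0.06,0.03,0],[0.06,0.045,0],[0.06,0.06,0],[0.06,0.07,0],[0.06,0.075,0],[0.06,0.075,0],[0.06,0.05,0],[0,0.05,0]], "spin": [0,0,0,0,0,0,0,0,0,0,0]}}

```text
t: 21.1
ee_pos: [0.6229, 0.0318, 0.2483]
tcp_rot: [0.0, 0.997, -0.074, -0.0]
contact_force: [0.7, 0.3, 0.1]
gripper_width: 0.0005
grip_force: 0.0
```

Call:
{"method": "apply_moves", "body": {"hand": [-1,-1,-1,-1,-1,-1,-1], "offset": [[-0.2,0,0],[-0.4,0,0],[-0.6,0,0],[-0.8,0,0],[-1,0,0],[-1,0,0],[-1,0,0]], "spin": [0,0,0,0,0,0,0]}}

```text
t: 21.98
ee_pos: [0.4257, 0.0611, 0.249]
tcp_rot: [0.0, 0.997, -0.074, 0.001]
contact_force: [0.2, 0.5, 0.2]
gripper_width: 0.0006
grip_force: 0.0
```

```bash
python3 stem.py
python3 - <<'E'
from h import *
show()
b=viewer.grab_frame("top");B=b["pixels"][130:205,222:345]
cv2.imwrite("pics/a6.png",cv2.resize(B,None,fx=6.4,fy=6.4,interpolation=cv2.INTER_CUBIC))
E
```

```text
142 0.0 0 angle -15.0
143 284.49 3 angle -0.6
144 284.11 5 angle -0.9
145 284.39 5 angle 0.2
146 284.26 5 angle 0.4
t 22.12 jig x -249.2 y -27.6 z 68.4 mm | F x 0.6 y -0.9 z 0.6 | head err -0.0005 w 0.000
```

View pics/a6.png

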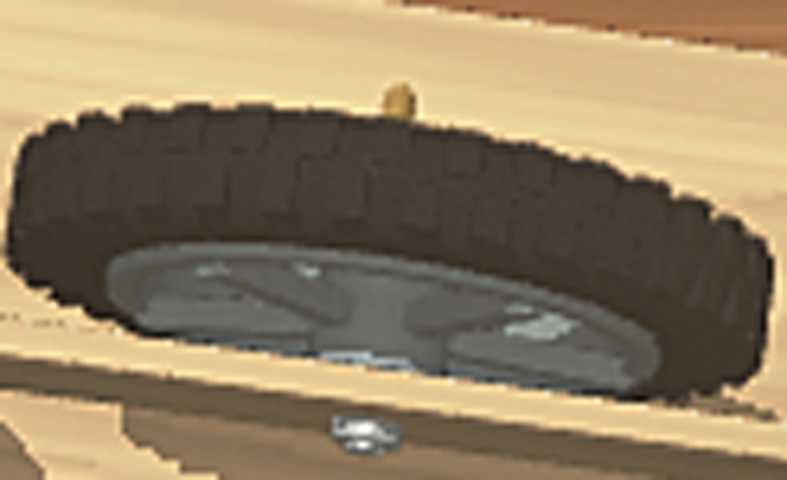

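The picture shows the brass stem standing beyond the tyre at (400,103), measured within about 1° of upright. The arm is 0.2 m clear, so I'm handing in.

```bash
python3 -c "
from workcell import workorder
print(workorder.sign_off())"
```

```text
the job is handed in; nothing more can be done
None
```

I pushed the wheel round by its spokes until the valve stem stood at twelve o'clock, about 1° off by camera (the finger-contact estimate was nearer 4°), then drew the arm about 0.2 m clear and handed in at about 22 s. During the third push the fingertips briefly rode up about 5 mm on a spoke before dropping back.

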